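# Clear the broken bisque into the scrap bin

## Task

Clear away the broken fired clay: lift the grey tray by its orange handle bar, tip all four lumps out of it into the blue scrap bin, and stand the empty tray back upright on its dark wooden board. Then take the green scraper block and push the three shards off the plaster slab into the same bin, and leave the scraper lying on the slab. Do not touch the lumps or shards with the gripper, and leave the figurine, jar and bowl where they are.

Things in the scene. Friction and masses are not known exactly. Their poses are not given: they have to be found in the camera images.
- station: Fixed white plaster slab with an open blue scrap bin butted against it. Origin: on the table, at the middle of the seam between slab and bin; x runs along the seam, y from slab to bin. Both span x = +-115 mm; the slab y = -230..0 mm, top 85 mm high; the bin y = 0..215 mm.
- bin_mouth (a point): Centre of the bin's open mouth (inside 218 mm along x, 209 mm along y), at rim height, 80 mm above the table. Walls 6 mm thick, floor 5 mm; on the seam side the slab itself is the wall, 5 mm higher than the rim. Axes as the station's.
- slab_top (a point): Centre of the slab's top face, 85 mm above the table. Wooden lips 12 mm wide and 12 mm high run along its two x edges (clear lane between them 206 mm); its y ends are open. Axes as the station's.
- ware_board: Fixed dark wooden board, 220 (x) x 180 (y) x 12 mm high, flat on the table, on which the tray stands at the start. Origin: centre of its underside.
- tray: Loose grey plastic tray, 180 (x) x 136 mm (y), about 0.35 kg empty, 0.63 kg with the lumps. Origin: centre of its underside. Floor 4 mm, walls 40 mm high on three sides; the -x end is an open spout where the last 33 mm of floor slopes up by 15 degrees. An orange handle bar on two steel straps (148 mm over them) crosses above the middle along y.
- tray_grip (a point): Middle of the tray's handle bar: 115 mm above the tray's underside, bar 16 mm thick (tray x), 22 mm high, 148 mm long (tray y), square-edged. Axes as the tray's. 60 mm clear below it down to the lumps' tops.
- tray_spout (a point): Middle of the tray's pouring edge: 90 mm from the tray's centre along -x, 10 mm above its underside.
- lump0: Loose terracotta-coloured lump of fired clay, a blunt cone 54 mm across and 40 mm high, about 70 g, standing in the tray at the start. Origin: centre of its flat base.
- lump1: Loose terracotta-coloured lump of fired clay, a blunt cone 54 mm across and 40 mm high, about 70 g, standing in the tray at the start. Origin: centre of its flat base.
- lump2: Loose terracotta-coloured lump of fired clay, a blunt cone 54 mm across and 40 mm high, about 70 g, standing in the tray at the start. Origin: centre of its flat base.
- lump3: Loose terracotta-coloured lump of fired clay, a blunt cone 54 mm across and 40 mm high, about 70 g, standing in the tray at the start. Origin: centre of its flat base.
- shard0: Loose flat terracotta-coloured shard, about 34 (x) x 60 (y) x 14 mm, about 40 g, lying on the slab at the start. Origin: centre of its underside.
- shard1: Loose flat terracotta-coloured shard, about 34 (x) x 60 (y) x 14 mm, about 40 g, lying on the slab at the start. Origin: centre of its underside.
- shard2: Loose flat terracotta-coloured shard, about 34 (x) x 60 (y) x 14 mm, about 40 g, lying on the slab at the start. Origin: centre of its underside.
- scraper: Loose scraper block, 0.22 kg: a green block 170 (x) x 24 (y) x 30 mm high with an upright black grip on top, 80 (x) x 18 (y) mm, from 30 to 80 mm height. Lies on the slab's outer (-y) end, its length across the slab (along station x). Origin: centre of its underside. Its +y face looks to the shards and the bin.
- scraper_grip (a point): Middle of the scraper's black grip, 60 mm above the scraper's underside, on its centre. Axes as the scraper's.
- figurine: Bystander: small grey clay cat figurine, 60 mm across, 105 mm tall. Origin: centre of its underside.
- glaze_jar: Bystander: jar of glaze, 66 mm across, 85 mm tall. Origin: centre of its underside.
- water_bowl: Bystander: blue ceramic bowl, 90 mm across, 45 mm tall. Origin: centre of its underside.

How it is judged (in metres and radians):
On the way, in this order (a step that is already met when the one before it is completed fails the run):
1. the tray is lifted with its four lumps aboard (height (world z) of tray above 0.05 m and distance between each of lump0, lump1, lump2, lump3 and tray below 0.11 m), for 0.2 s.
2. all four lumps are in the bin (x of lump0 in the frame of bin_mouth between -0.115 and 0.115 m and y of lump0 in the frame of bin_mouth between -0.107 and 0.107 m and z of each of lump0, lump1, lump2, lump3 in the frame of bin_mouth below 0 m and x of lump1 in the frame of bin_mouth between -0.115 and 0.115 m and y of lump1 in the frame of bin_mouth between -0.107 and 0.107 m and x of lump2 in the frame of bin_mouth between -0.115 and 0.115 m and y of lump2 in the frame of bin_mouth between -0.107 and 0.107 m and x of lump3 in the frame of bin_mouth between -0.115 and 0.115 m and y of lump3 in the frame of bin_mouth between -0.107 and 0.107 m), for 0.2 s.
3. the empty tray stands upright on its board, let go (horizontal distance between tray and ware_board below 0.03 m and angle between tray's own z axis and vertical below 0.1 rad and height (world z) of tray below 0.02 m and contact force between the fingers and tray below 0.1 N), for 0.2 s.
4. the scraper is held in the gripper (contact force between the fingers and scraper above 2 N), for 0.2 s.
5. all three shards are in the bin (x of shard0 in the frame of bin_mouth between -0.115 and 0.115 m and y of shard0 in the frame of bin_mouth between -0.107 and 0.107 m and z of each of shard0, shard1, shard2 in the frame of bin_mouth below 0 m and x of shard1 in the frame of bin_mouth between -0.115 and 0.115 m and y of shard1 in the frame of bin_mouth between -0.107 and 0.107 m and x of shard2 in the frame of bin_mouth between -0.115 and 0.115 m and y of shard2 in the frame of bin_mouth between -0.107 and 0.107 m), for 0.2 s.
At the end, for the whole second after the job is handed in: All four lumps and all three shards lie inside the bin, their origins below its rim; the tray stands upright (within 0.1 rad) on its board, centred within 30 mm; the scraper lies on the slab (its origin over the slab, less than 40 mm above its top); all at rest (all of step 2 and all of step 5 and horizontal distance between tray and ware_board below 0.03 m and angle between tray's own z axis and vertical below 0.1 rad and height (world z) of tray below 0.02 m and x of scraper in the frame of slab_top between -0.11 and 0.11 m and y of scraper in the frame of slab_top between -0.115 and 0.115 m and z of scraper in the frame of slab_top between -0.004 and 0.04 m and linear speed of each of lump0, lump1, lump2, lump3, shard0, shard1, shard2, tray, scraper below 0.03 m/s); the robot touches nothing.
It fails at once if the robot touches a lump or a shard (contact force between any of the fingers, the arm and lump0 above 1 N or contact force between any of the fingers, the arm and lump1 above 1 N or contact force between any of the fingers, the arm and lump2 above 1 N or contact force between any of the fingers, the arm and lump3 above 1 N or contact force between any of the fingers, the arm and shard0 above 1 N or contact force between any of the fingers, the arm and shard1 above 1 N or contact force between any of the fingers, the arm and shard2 above 1 N).
It fails at once if the figurine, jar or bowl is moved by more than 30 mm or tipped (distance of any of figurine, glaze_jar, water_bowl from where it was at the start of the episode above 0.03 m or angle between any of figurine, glaze_jar, water_bowl's own z axis and vertical above 0.4 rad).
It also fails if it takes over 72 s, if anything falls off the work surface, if the arm or the gripper's body presses on something with over 40 N, if the wrist force passes 120 N, or if a joint passes its speed limit or range.

## Robot

A 7-joint arm with a two-finger parallel gripper is mounted at the origin on the work surface. World frame = base frame: x ahead of the robot, y to its left, z up, the work surface at z = 0. Lengths are in mm, angles in rad, forces in N, time in s.
With the tool pointing down it reaches from about 400 to 875 mm from the base axis. Payload 4.4 kg.
Tool frame: the origin (TCP) lies at the very end of the fingers, on their centre line; the grasp point (between the pads) lies 19 mm behind it (ctrl.grasp_offset is the distance from the TCP to the grasp point, in mm); z points along the fingers, y is the line along which they close (so a half turn about z gives the same grasp; the last joint's range is limited). The gripper opens to 85 mm and grips with 20 to 120 N. Pads are 22 mm wide; open, the fingers measure 114 mm over their backs; the gripper's body (76 mm by 85 mm) begins 54 mm behind the grasp point. The pads swing forward as they close: fully open they stand 13 mm farther back than shut.
Start: joints at [1.089, 0.628, 0.038, 1.517, -0.027, 0.996, -0.02], TCP at [262.579, -594.618, 192.113] pointing down, gripper open.
Joint ranges: [-3.06, 3.06], [-0.37, 2.12], [-1.25, 1.32], [0.18, 2.47], [-1.1, 4.24], [0.23, 1.98], [-2.94, 2.94]. Speed limits (rad/s): [2.57, 2.57, 3.14, 3.14, 3.14, 3.14, 3.14].

## Interface

Orientations are given as [roll, pitch, yaw] about the fixed x, y, z axes, in that order (R = Rz(yaw) Ry(pitch) Rx(roll)).
In Python, from cell import status, cams, ctrl gives the robot as it stands.
- The arm moves only by the tool move_arm, never from a script. Its argument "plan" is a list of rows, each a list of 3 entries, a list of its own where there are three numbers: the shift along the world's x, y, z in mm, then the turn, a rotation vector about the world's x, y, z in degrees, then the opening, from 0 (shut) to 1 (fully open). In form: [[[x, y, z], [wx, wy, wz], gripper], ...]. A call has 1 to 10 rows; each row shifts and turns the commanded pose from where the row before left it; what a row does not reach is not made up. A row lasts 1/8 s, in which the tool goes at most 62.5 mm and 10.7 degrees, less where a joint would pass 70% of its speed; a pose out of reach is approached as far as the arm can. A call with a gripper value outside its range is refused whole. The fingers move at their own pace and stop on an object; the grip force is fixed at half the most. Time passes only in rows, so rows that do not move let the fingers close. It gives the time, the measured TCP pose, the force, the opening and the grip force at its end, in the units of the state.
- status.read_state(): the state, without advancing time (a new reading comes with each control period).
- cams.get_image(name): name is "scene" or "top" or "wrist"; returns the picture (400x640x3 uint8, blue, green, red); there is no depth.
- cams.camera_params(name): a dict with "K" (3x3 intrinsics, pixels), "pose" (4x4, takes a point from camera to world coordinates); the wrist camera has in their place "tool_from_camera" (4x4, takes a point from camera to tool coordinates, whose origin is the TCP and whose axes are the flange's). Camera axes: x right, y down, z forward; pixel columns grow to the right and rows downward; lengths in mm; the calibration is good to about 2 mm. The wrist camera is an equidistant fisheye: a pixel r from the principal point sees the ray r / f radians off the axis. A picture is of the moment at which its call begins: read the wrist's pose just before it. camera_params takes no time and is no camera call.
- ctrl.finish_job(): hands the job in; it is judged then, once.
The state is a dict: "clock": time; "qpos": joint angles; "qd": joint speeds; "tau": joint torques, N m; "eef_pos": TCP position; "tool_rot": TCP orientation; "force": force on the tool from outside, world axes, zero at the start; "torque": the same for the moment, N m; "width": finger opening in mm; "gripper_force": force on a finger pad.
Only numpy, scipy, OpenCV 4.12 (cv2) and the standard library are available. Lean on these libraries where they do the work, as an engineer would, in place of code of your own. Each camera call takes 0.05 s, during which the arm holds its last target. There are 200 camera calls.

## Working session

There is one attempt and no reset: what is moved stays moved. The work goes in short steps, Python scripts to look and compute and a tool call to move; the robot and the scene stay as the last step left them, time stands still between calls to the robot, and variables do not carry over. Pictures are saved under pics/ and viewed, at most 10 in all, crops included, and the job is handed in when it is done.

Besides the shell and the picture viewer there is one more tool, called after "Request:" by a JSON object that holds its "name" and its "arguments". move_arm: Moves the arm, as the interface text tells. Its arguments: {"type":"object","properties":{"plan":{"type":"array","items":{"type":"array"}}},"required":["plan"]}

```bash
mkdir -p pics; ls; python3 - <<'E'
from cell import status,cams,ctrl
import cv2,numpy as np
np.set_printoptions(suppress=True,precision=3)
print(status.read_state())
for n in("scene","top"):
    im=cams.get_image(n);cv2.imwrite(f"pics/{n}0.png",im)
    p=cams.camera_params(n);print(n,p["K"],p["pose"])
print(cams.camera_params("wrist"))
E
```

```text
pics
{'clock': 0.0, 'qpos': array([ 1.089,  0.629,  0.038,  1.518, -0.027,  0.996, -0.02 ]), 'qd': array([-0.   ,  0.   , -0.   , -0.   , -0.001, -0.002, -0.001]), 'tau': array([  0.   , -56.34 ,   1.227, -19.345,   0.011,   0.011,   0.   ]), 'eef_pos': array([ 262.268, -593.982,  191.211]), 'tool_rot': array([-3.14 ,  0.   ,  0.416]), 'force': array([ 0.3  ,  0.251, -0.413]), 'torque': array([ 0.088, -0.034,  0.039]), 'gripper_force': 0.0, 'width': 85.37448949350556}
scene [[377.717   0.    319.399]
 [  0.    377.717 198.408]
 [  0.      0.      1.   ]] [[  -0.696    0.464   -0.548 1110.256]
 [   0.718    0.463   -0.52   564.226]
 [   0.012   -0.756   -0.655  752.263]
 [   0.       0.       0.       1.   ]]
top [[433.475   0.    317.488]
 [  0.    433.475 197.135]
 [  0.      0.      1.   ]] [[   0.022   -0.989    0.148  420.48 ]
 [  -1.      -0.02     0.018   35.558]
 [  -0.015   -0.148   -0.989 1167.191]
 [   0.       0.       0.       1.   ]]
{'K': array([[309.707,   0.   , 319.48 ],
       [  0.   , 309.707, 206.264],
       [  0.   ,   0.   ,   1.   ]]), 'tool_from_camera': array([[  -0.001,   -0.949,   -0.315,   79.53 ],
       [   1.   ,   -0.001,    0.002,    2.108],
       [  -0.002,   -0.315,    0.949, -181.316],
       [   0.   ,    0.   ,    0.   ,    1.   ]])}
```

View pics/top0.png

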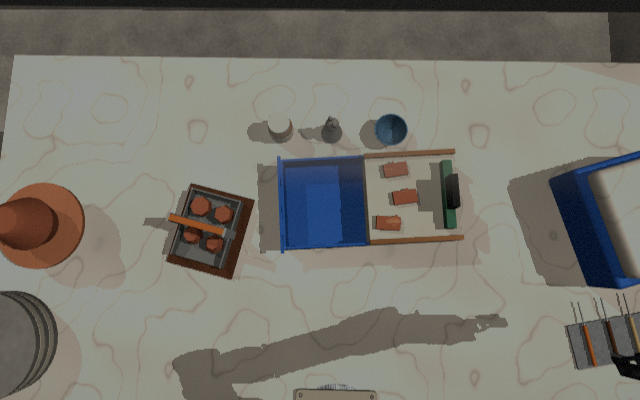

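View pics/scene0.png

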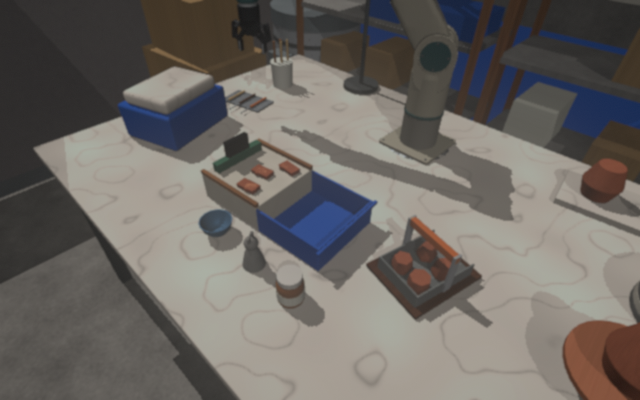

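The top view shows the bin at about (280–366, 157–250) and the slab to its right. The scraper is at (449,193), the shards at (396,170), (405,197) and (387,223), and the tray at (209,228) on its board, with the handle running from (168,217) to (223,232). Next I'll zoom in to find the spout.

```bash
cat > h.py <<'E'
import cv2,numpy as np
from cell import status,cams,ctrl
from scipy.spatial.transform import Rotation as R
np.set_printoptions(suppress=True,precision=1)
def ray(n,uv):
    p=cams.camera_params(n);uv=np.atleast_2d(uv).astype(float)
    d=np.c_[uv,np.ones(len(uv))]@np.linalg.inv(p["K"]).T
    return p["pose"][:3,3],d@p["pose"][:3,:3].T
def plane(n,uv,z):
    o,d=ray(n,uv);return o+d*((z-o[2])/d[:,2:])
def wray(uv,st):
    p=cams.camera_params("wrist");K=p["K"];uv=np.atleast_2d(uv).astype(float)
    v=(uv-K[:2,2])/K[0,0];r=np.linalg.norm(v,axis=1,keepdims=True)
    d=np.c_[v/np.maximum(r,1e-9)*np.sin(r),np.cos(r)]
    T=p["tool_from_camera"];Q=R.from_euler("xyz",st["tool_rot"]).as_matrix()
    return Q@T[:3,3]+st["eef_pos"],d@T[:3,:3].T@Q.T
def wplane(uv,st,z):
    o,d=wray(uv,st);return o+d*((z-o[2])/d[:,2:])
def rect(m,minA=40):
    return [(cv2.contourArea(c),cv2.minAreaRect(c)) for c in cv2.findContours(m,0,2)[0] if cv2.contourArea(c)>minA]
E
python3 - <<'E'
from h import *
t=cv2.imread("pics/top0.png");s=cv2.imread("pics/scene0.png")
a=cv2.resize(t[170:290,150:270],(480,480),interpolation=2)
cv2.imwrite("pics/crop1.png",np.hstack([cv2.resize(t[170:290,155:265],(370,400),interpolation=2),cv2.resize(s[210:320,360:485],(430,400),interpolation=2)]))
hsv=cv2.cvtColor(t,cv2.COLOR_BGR2HSV)
for nm,lo,hi in(("orange",(8,150,120),(18,255,255)),("green",(50,60,30),(90,255,160)),("blue",(100,130,40),(130,255,255)),("red",(0,90,50),(10,255,255))):
    for A,r in rect(cv2.inRange(hsv,lo,hi)): 
        if 150<r[0][0]<480 and 100<r[0][1]<290: print(nm,A,np.array(r[0]),np.array(r[1]),r[2],cv2.boxPoints(r).round().tolist() if A>300 else "")
E
```

```text
orange 154.5 [388.5 222. ] [12. 23.] 90.0 
orange 274.5 [195.5 224.2] [55.5  6. ] 15.945395469665527 
orange 127.5 [221.8 213.3] [14.1 13.4] 45.0 
orange 184.0 [199.5 205.4] [15.5 16.4] 71.56504821777344 
orange 166.0 [404.8 196.1] [11.4 22.7] 82.40535736083984 
green 194.5 [448.6 208.6] [37.8 12. ] 85.03025817871094 
blue 6263.5 [321.2 204.5] [87.9 88.6] 84.99935913085938 [[273.0, 165.0], [361.0, 157.0], [369.0, 244.0], [281.0, 252.0]]
red 65.5 [185.6 262.4] [21.5  7.3] 18.43494987487793 
red 42.0 [234.3 247.9] [ 8.5 14.8] 26.56505012512207 
red 185.0 [213.4 244.8] [16.2 16.2] 12.528807640075684 
red 174.5 [191.2 235.9] [17.9 13.9] 63.43495178222656 
red 297.0 [388. 222.] [14. 24.] 90.0 
red 221.5 [224.  213.5] [17. 18.] 90.0 
red 293.0 [200.5 206. ] [18. 21.] 90.0 
red 287.0 [404.5 195.8] [14.6 24.3] 80.53767395019531 
red 266.0 [394.9 168.6] [13.9 23.7] 81.25383758544922
```

View pics/crop1.png

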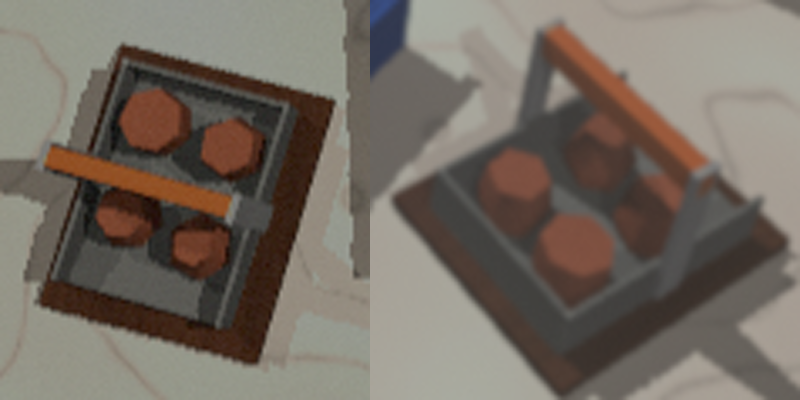

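The spout is open toward the robot (image-down, world −x), and the tray yaw is about −16°. Next I'll compute positions.

```bash
python3 - <<'E'
from h import *
b=plane("top",[[195.5,224.2],[168,217],[223,232]],138);print("bar",b)
d=b[1]-b[2];print("yaw",np.degrees(np.arctan2(-d[0],d[1])))
print("bin rim corners",plane("top",[[281,157],[281,252],[366,157],[368,246]],80))
print("shards",plane("top",[[395,168.6],[404.6,196],[388,222]],99))
print("scraper ends top z115",plane("top",[[446,161],[450,228]],115),"grip",plane("top",[[453,191]],165))
print("bystanders",plane("top",[[280,122],[332,130],[392,129]],60))
# station axes: lips
print("lips",plane("top",[[366,156],[454,152],[366,244],[462,238]],97))
E
```

```text
bar [[503.1 344.5 138. ]
 [519.  411.8 138. ]
 [485.9 277.6 138. ]]
yaw -13.839857328084083
bin rim corners [[685.6 151.9  80. ]
 [442.9 143.5  80. ]
 [689.7 -66.6  80. ]
 [462.5 -72.9  80. ]]
shards [[ 656.5 -137.6   99. ]
 [ 587.3 -161.2   99. ]
 [ 521.7 -119.9   99. ]]
scraper ends top z115 [[ 674.5 -261.   115. ]
 [ 508.8 -267.1  115. ]] grip [[ 591.1 -261.6  165. ]]
bystanders [[ 785.7  160.    60. ]
 [ 766.1   21.7   60. ]
 [ 771.6 -136.5   60. ]]
lips [[ 688.   -65.    97. ]
 [ 702.5 -286.6   97. ]
 [ 466.6  -66.3   97. ]
 [ 486.4 -300.9   97. ]]
```

Request:
{"name": "move_arm", "arguments": {"plan": [[[30, 30, 50], [0, 0, 0], 1], [[40, 46, 50], [0, 0, 0], 1], [[40, 46, 0], [0, 0, 5], 1], [[40, 46, 0], [0, 0, 5], 1], [[30, 52, 0], [0, 0, 5], 1], [[20, 58, 0], [0, 0, 5], 1], [[15, 60, 0], [0, 0, 5], 1], [[15, 60, 0], [0, 0, 5], 1], [[10, 60, 0], [0, 0, 5], 1], [[10, 60, 0], [0, 0, 5], 1]]}}

```text
clock: 1.35
eef_pos: [502.8, -85.6, 279.2]
tool_rot: [-3.141, 0.0, 1.117]
force: [1.0, 0.1, 0.3]
width: 85.3
gripper_force: 0.0
```

```bash
python3 -c "
from h import *
np.set_printoptions(suppress=True,precision=4)
s=status.read_state();print(s['clock'],s['qpos'],s['eef_pos'],s['tool_rot'])"
```

```text
1.35 [ 0.2882  0.3384 -0.2386  1.7756  0.0912  1.0386 -0.4378] [502.7765 -85.6306 279.2206] [-3.1414  0.0001  1.1167]
```

Request:
{"name": "move_arm", "arguments": {"plan": [[[0, 60, 0], [0, 0, 5], 1], [[0, 60, 0], [0, 0, 5], 1], [[0, 60, 0], [0, 0, 1], 1], [[0, 60, 0], [0, 0, 0], 1], [[0, 60, 0], [0, 0, 0], 1], [[-5, 40, 0], [0, 0, 0], 1], [[0, 0, 0], [0, 0, 0], 1]]}}

```text
clock: 2.22
eef_pos: [496.1, 256.8, 279.0]
tool_rot: [-3.14, -0.002, 1.313]
force: [-0.4, -0.7, 0.1]
width: 85.5
gripper_force: 0.0
```

```bash
python3 -c "
from h import *
np.set_printoptions(suppress=True,precision=4)
s=status.read_state();print(s['clock'],s['qpos'],s['eef_pos'],s['tool_rot'])"
```

```text
2.225 [-0.2737  0.4272 -0.3738  1.6503  0.1681  1.0963 -0.9519] [496.0822 256.7547 278.9518] [-3.1396 -0.0016  1.3128]
```

```bash
cat > kin.py <<'E'
from h import *
from itertools import product
from scipy.optimize import least_squares
D=[([1.089,0.629,0.038,1.518,-0.027,0.996,-0.02],[262.268,-593.982,191.211],[-3.14,0,0.416]),
([0.2882,0.3384,-0.2386,1.7756,0.0912,1.0386,-0.4378],[502.7765,-85.6306,279.2206],[-3.1414,0.0001,1.1167]),
([-0.2737,0.4272,-0.3738,1.6503,0.1681,1.0963,-0.9519],[496.0822,256.7547,278.9518],[-3.1396,-0.0016,1.3128])]
def E(a,t): return R.from_euler(a,t).as_matrix()
def fk(q,p,s):
    H,L1,L2,L3,a,c,y=p;M=np.eye(3);x=np.array([0,0,H])
    M=M@E("z",s[0]*q[0])@E("y",q[1]);x=x+M@[a,0,L1]
    M=M@E("z",s[1]*q[2])@E("y",q[3]);x=x+M@[-a,0,L2]
    M=M@E("z",s[2]*q[4])@E("y",q[5]);x=x+M@[c,0,L3]
    return x,M@E("z",s[3]*q[6]+y)
def res(p,s):
    r=[]
    for q,x,o in D:
        X,M=fk(q,p,s);r+=[*(X-x),*(200*(R.from_matrix(M.T@E("xyz",o)).as_rotvec()))]
    return np.array(r)
E
python3 - <<'E'
from kin import *
for s in product([-1],*[[1,-1]]*3):
  for y in(0,1.57,3.14,-1.57):
    f=least_squares(res,[350,420,420,300,0,0,y],args=(s,))
    if f.cost<2000: print(s,f.cost,f.x)
E
```

```text
(-1, -1, -1, -1) 581.7623400848514 [-3754.4   546.7   297.2 -3651.9    40.5   -19.6     1.6]
(-1, -1, -1, -1) 581.7623400858332 [-3754.4   546.7   297.2 -3651.9    40.5   -19.6     1.6]
(-1, -1, -1, -1) 581.7623400850782 [-3754.4   546.7   297.2 -3651.9    40.5   -19.6     1.6]
(-1, -1, -1, -1) 581.7623400859115 [-3754.4   546.7   297.2 -3651.8    40.5   -19.6     1.6]
```

```bash
python3 - <<'E'
from kin import *
s=(-1,-1,-1,-1)
f=least_squares(lambda p:np.r_[res(p,s),(p[0]-350)*.1],[350,420,420,300,0,0,1.57],args=())
print(f.cost,f.x);print(f.fun[:18].reshape(3,6))
for s in product([1,-1],repeat=4):
    f=least_squares(lambda p:np.r_[res([350,420,420,300,0,0,p[0]],s).reshape(3,6)[:,3:].ravel()],[1.57]);print(s,f.cost,f.x)
E
```

```text
600.9649632418989 [349.1 555.8 265.9 479.4  50.1 -31.1   1.6]
[[28.2 14.3 -4.4  0.1 -0.1  0. ]
 [ 4.7 10.5  6.1 -0.   0.  -0. ]
 [-2.9 -1.9 -1.7  0.   0.  -0. ]]
(1, 1, 1, 1) 35552.635585809454 [2.8]
(1, 1, 1, -1) 135966.08390919532 [1.9]
(1, 1, -1, 1) 31188.195376612028 [2.9]
(1, 1, -1, -1) 124470.24784886332 [2.]
(1, -1, 1, 1) 15017.00264788748 [3.2]
(1, -1, 1, -1) 87654.5002203081 [2.2]
(1, -1, -1, 1) 8928.428251848452 [3.2]
(1, -1, -1, -1) 75055.93766281898 [2.3]
(-1, 1, 1, 1) 9628.152860728707 [2.1]
(-1, 1, 1, -1) 9063.155893946529 [1.1]
(-1, 1, -1, 1) 15499.286516048123 [2.2]
(-1, 1, -1, -1) 8204.885293049596 [1.2]
(-1, -1, 1, 1) 30616.091527840545 [2.4]
(-1, -1, 1, -1) 2669.969242677649 [1.5]
(-1, -1, -1, 1) 34850.90112430339 [2.5]
(-1, -1, -1, -1) 0.01239797239484936 [1.6]
```

Request:
{"name": "move_arm", "arguments": {"plan": [[[8, -13, 10], [0, 0, 10.5], 1], [[8, -13, 10], [0, 0, 10.5], 1], [[8, -13, 10], [0, 0, 10.5], 1], [[8, -13, 10], [0, 0, 10.5], 1], [[8, -13, 10], [0, 0, 10.5], 1], [[8, -13, 0], [0, 0, 10.5], 1], [[8, -13, 0], [0, 0, 10.5], 1], [[8, -13, 0], [0, 0, 10.5], 1], [[8, -13, 0], [0, 0, 10.5], 1], [[8, -13, 0], [0, 0, 10.5], 1]]}}

```text
clock: 3.48
eef_pos: [578.0, 120.0, 328.9]
tool_rot: [-3.14, -0.001, -3.141]
force: [-0.2, 0.3, -0.0]
width: 85.6
gripper_force: 0.0
```

```bash
python3 -c "
from h import *
np.set_printoptions(suppress=True,precision=4)
s=status.read_state();print(s['clock'],s['qpos'],s['eef_pos'],s['tool_rot'])"
```

```text
3.475 [ 0.2286  0.5156 -0.7953  1.4732  0.3739  1.3106  0.9733] [578.0242 119.973  328.9098] [-3.14   -0.0009 -3.1407]
```

Request:
{"name": "move_arm", "arguments": {"plan": [[[0, 0, 0], [10.5, 0, 0], 1], [[0, 0, 0], [10.5, 0, 0], 1], [[0, 0, 0], [10.5, 0, 0], 1], [[0, 0, 0], [10.5, 0, 0], 1]]}}

```text
clock: 3.98
eef_pos: [578.5, 119.8, 329.5]
tool_rot: [2.405, -0.0, 3.135]
force: [-0.3, 0.4, -0.9]
width: 85.6
gripper_force: 0.0
```

```bash
python3 -c "
from h import *
np.set_printoptions(suppress=True,precision=4)
s=status.read_state();print(s['clock'],s['qpos'],s['eef_pos'],s['tool_rot'])"
```

```text
3.975 [ 0.8128  0.725  -1.1026  1.6155 -0.1106  1.0342  1.4898] [578.5027 119.7656 329.4818] [ 2.4055 -0.0003  3.1353]
```

Request:
{"name": "move_arm", "arguments": {"plan": [[[0, 0, 0], [10.5, 0, 0], 1], [[0, 0, 0], [10.5, 0, 0], 1], [[0, 0, 0], [10.5, 0, 0], 1], [[0, 0, 0], [0, 0, 0], 1]]}}

```text
clock: 4.47
eef_pos: [577.8, 118.3, 322.4]
tool_rot: [1.856, -0.015, 3.135]
force: [0.0, -1.1, 0.6]
width: 85.5
gripper_force: 0.0
```

```bash
python3 -c "
from h import *
np.set_printoptions(suppress=True,precision=4)
s=status.read_state();print(s['clock'],s['qpos'],s['eef_pos'],s['tool_rot'])
print(R.from_euler('xyz',s['tool_rot']).as_matrix())"
```

```text
4.475 [ 0.98    1.1079 -1.2015  1.6736 -0.3542  0.9927  1.8244] [577.8406 118.2963 322.3591] [ 1.8557 -0.0147  3.1347]
[[-0.9999  0.016   0.0024]
 [ 0.0068  0.281   0.9597]
 [ 0.0147  0.9596 -0.281 ]]
```

Request:
{"name": "move_arm", "arguments": {"plan": [[[-4, -45, -35], [0, 0, 0], 1], [[-4, -45, -35], [0, 0, 0], 1], [[0, 0, 0], [0, 0, 0], 1], [[0, 0, 0], [5, 0, 0], 1], [[0, 0, 0], [5, 0, 0], 1]]}}

```text
clock: 5.1
eef_pos: [570.2, 33.4, 262.9]
tool_rot: [1.688, 0.002, -3.14]
force: [0.4, 0.2, -0.1]
width: 85.1
gripper_force: 0.0
```

```bash
python3 -c "
from h import *
np.set_printoptions(suppress=True,precision=4)
s=status.read_state();print(s['clock'],s['qpos'],s['eef_pos'],s['tool_rot'])
print(R.from_euler('xyz',s['tool_rot']).as_matrix())"
```

```text
5.1 [ 1.0707  1.3249 -1.1567  1.57   -0.3112  1.1656  1.959 ] [570.244   33.3572 262.9384] [ 1.6882  0.0018 -3.1396]
[[-1.     -0.002  -0.0017]
 [-0.002   0.1172  0.9931]
 [-0.0018  0.9931 -0.1172]]
```

Request:
{"name": "move_arm", "arguments": {"plan": [[[0, 40, 20], [-10.4, 0, 0], 1], [[0, 40, 10], [-10.4, 0, 0], 1], [[0, 40, 0], [-10.4, 0, 0], 1], [[0, 40, 0], [-10.4, 0, 0], 1], [[0, 40, 0], [-10.4, 0, 0], 1], [[0, 40, 0], [-10.5, 0, 0], 1], [[0, 30, 0], [-10.5, 0, 0], 1], [[0, 30, 0], [-10.5, 0, 0], 1], [[-10, 10, 0], [0, 0, -10.5], 1], [[-10, 0, 0], [0, 0, -10.5], 1]]}}

```text
clock: 6.35
eef_pos: [545.5, 340.9, 292.1]
tool_rot: [3.097, -0.004, 2.776]
force: [0.1, -0.3, -0.0]
width: 85.1
gripper_force: 0.0
```

Request:
{"name": "move_arm", "arguments": {"plan": [[[-10, 0, 0], [0, 0, -10.5], 1], [[-10, 0, 0], [0, 0, -10.5], 1], [[-10, 0, 0], [0, 0, -10.5], 1], [[-10, 0, 0], [0, 0, -10.5], 1], [[-7, 0, 0], [0, 0, -10.5], 1], [[0, 0, 0], [0, 0, -10.5], 1], [[0, 0, 0], [0, 0, -10.5], 1], [[0, 0, 0], [0, 0, -10.5], 1], [[0, 0, 0], [0, 0, 0], 1], [[0, 0, 0], [0, 0, 0], 1]]}}

```text
clock: 7.6
eef_pos: [501.3, 335.8, 289.7]
tool_rot: [3.101, -0.01, 1.312]
force: [-0.7, -0.6, -0.4]
width: 85.4
gripper_force: 0.0
```

```bash
python3 - <<'E'
from h import *
s=status.read_state();im=cams.get_image("wrist");cv2.imwrite("pics/w1.png",im)
print(s["clock"],s["eef_pos"],np.degrees(s["tool_rot"]))
hsv=cv2.cvtColor(im,cv2.COLOR_BGR2HSV)
for A,r in rect(cv2.inRange(hsv,(8,150,120),(18,255,255)),200):
    b=cv2.boxPoints(r);print(A,r);print(wplane(b,s,138))
E
```

```text
7.6 [501.3 335.8 289.7] [177.7  -0.6  75.2]
412.5 ((351.4853210449219, 135.19119262695312), (31.555742263793945, 25.21029281616211), 30.963756561279297)
[[532.1 375.4 138. ]
 [551.5 394.6 138. ]
 [576.  370.3 138. ]
 [556.5 350.6 138. ]]
1378.0 ((315.315673828125, 170.516357421875), (122.97480010986328, 12.504266738891602), 89.4437484741211)
[[516.4 411.8 138. ]
 [529.2 408.5 138. ]
 [494.8 272.8 138. ]
 [480.7 276.7 138. ]]
```

View pics/w1.png

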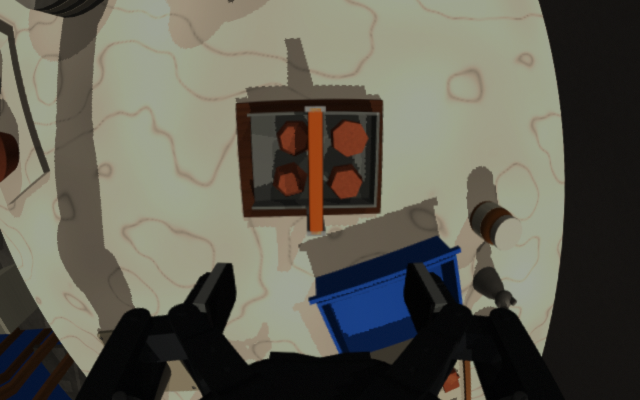

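The picture shows the handle bar at (315,108–232) with all four lumps around it, and the spout end is on the left. The grip point is (505,342).

Request:
{"name": "move_arm", "arguments": {"plan": [[[4, 6, 0], [0, 2.4, 0], 1], [[0, 0, -50], [0, 0, 0], 1], [[0, 0, -50], [0, 0, 0], 1], [[0, 0, -40], [0, 0, 0], 1], [[0, 0, -20], [0, 0, 0], 1], [[0, 0, -20], [0, 0, 0], 1], [[0, 0, 0], [0, 0, 0], 1]]}}

```text
clock: 8.52
eef_pos: [505.3, 340.0, 106.4]
tool_rot: [-3.138, 0.006, 1.308]
force: [-0.5, 0.5, 0.3]
width: 85.5
gripper_force: 0.0
```

Request:
{"name": "move_arm", "arguments": {"plan": [[[0, 0, 0], [0, 0, 0], 0], [[0, 0, 0], [0, 0, 0], 0], [[0, 0, 0], [0, 0, 0], 0], [[0, 0, 0], [0, 0, 0], 0], [[0, 0, 0], [0, 0, 0], 0], [[0, 0, 0], [0, 0, 0], 0]]}}

```text
clock: 9.28
eef_pos: [506.4, 340.6, 107.5]
tool_rot: [-3.14, 0.004, 1.307]
force: [0.1, -0.2, 0.9]
width: -0.5
gripper_force: 0.0
```

```bash
python3 - <<'E'
from h import *
s=status.read_state();print(s)
a=cams.get_image("wrist");b=cams.get_image("scene")
cv2.imwrite("pics/w2.png",np.hstack([cv2.resize(a[100:400,200:440],(320,400)),cv2.resize(b[130:330,330:530],(400,400),interpolation=2)]))
E
```

```text
{'clock': 9.275, 'qpos': array([-0.6,  0.7, -0.1,  1.7,  0.1,  0.8, -1. ]), 'qd': array([-0.,  0., -0.,  0.,  0., -0.,  0.]), 'tau': array([  0. , -55.2,  -0.4, -15.9,   0. ,   0. ,   0. ]), 'eef_pos': array([506.4, 340.6, 107.5]), 'tool_rot': array([-3.1,  0. ,  1.3]), 'force': array([ 0.1, -0.2,  0.9]), 'torque': array([ 0., -0.,  0.]), 'gripper_force': 0.0, 'width': -0.5132308102610122}
```

View pics/w2.png

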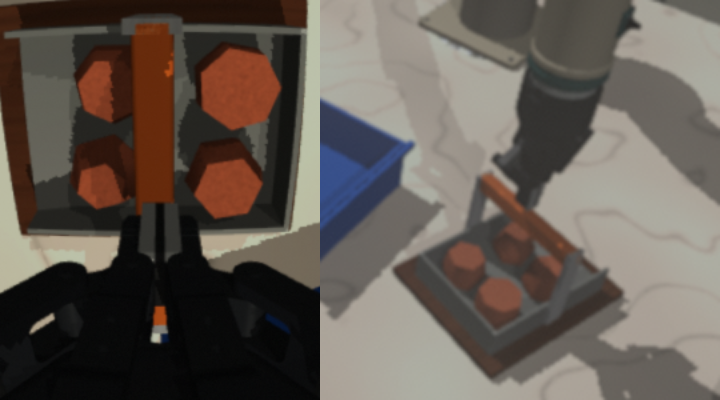

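Request:
{"name": "move_arm", "arguments": {"plan": [[[0, 0, 4], [0, 0, 0], 0], [[0, 0, 0], [0, 0, 0], 0]]}}

```text
clock: 9.62
eef_pos: [506.7, 340.8, 112.0]
tool_rot: [-3.141, 0.003, 1.307]
force: [0.4, -0.0, 0.0]
width: -0.3
gripper_force: 0.0
```

```bash
python3 - <<'E'
from h import *
a=cams.get_image("wrist")
cv2.imwrite("pics/w3.png",cv2.resize(a[190:340,240:400],(640,600),interpolation=cv2.INTER_CUBIC))
E
```

```text
(no output)
```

View pics/w3.png

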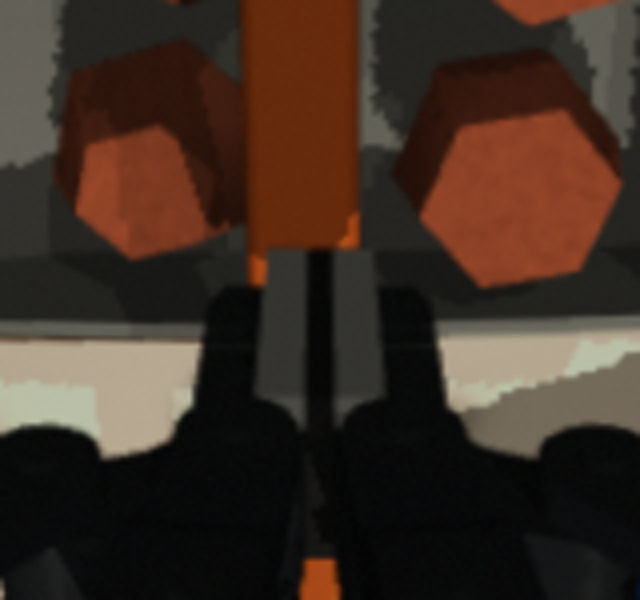

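The shut fingertips are standing just above the bar. They show about 27 mm short of the stated TCP, and there is no contact force. I'll open and go about 26 mm lower, which still clears both the lumps and the gripper body.

Request:
{"name": "move_arm", "arguments": {"plan": [[[0, 0, 8], [0, 0, 0], 1], [[0, 0, 0], [0, 0, 0], 1], [[0, 0, 0], [0, 0, 0], 1], [[0, 0, 0], [0, 0, 0], 1], [[0, 0, 0], [0, 0, 0], 1], [[-1, 1, -18], [0, 0, 0], 1], [[0, 0, -18], [0, 0, 0], 1], [[0, 0, 0], [0, 0, 0], 1]]}}

```text
clock: 10.68
eef_pos: [504.1, 340.6, 81.7]
tool_rot: [-3.138, 0.007, 1.307]
force: [-0.7, -0.8, -0.0]
width: 85.7
gripper_force: 0.0
```

Request:
{"name": "move_arm", "arguments": {"plan": [[[0, 0, 0], [0, 0, 0], 0], [[0, 0, 0], [0, 0, 0], 0], [[0, 0, 0], [0, 0, 0], 0], [[0, 0, 0], [0, 0, 0], 0], [[0, 0, 0], [0, 0, 0], 0], [[0, 0, 0], [0, 0, 0], 0]]}}

```text
clock: 11.42
eef_pos: [505.2, 341.8, 83.9]
tool_rot: [-3.14, 0.004, 1.307]
force: [-2.4, -0.1, 4.9]
width: 14.5
gripper_force: 60.5
```

Request:
{"name": "move_arm", "arguments": {"plan": [[[0, 0, 5], [0, 0, 0], 0], [[0, 0, 10], [0, 0, 0], 0], [[0, 0, 20], [0, 0, 0], 0], [[0, 0, 25], [0, 0, 0], 0], [[0, 0, 25], [0, 0, 0], 0], [[0, 0, 25], [0, 0, 0], 0], [[0, 0, 25], [0, 0, 0], 0], [[0, 0, 15], [0, 0, 0], 0], [[0, 0, 6], [0, 0, 0], 0], [[0, 0, 0], [0, 0, 0], 0]]}}

```text
clock: 12.68
eef_pos: [505.2, 341.4, 239.2]
tool_rot: [-3.14, 0.004, 1.307]
force: [-0.4, -0.2, -5.3]
width: 14.4
gripper_force: 59.2
```

```bash
python3 - <<'E'
from h import *
a=cams.get_image("wrist");b=cams.get_image("scene")
cv2.imwrite("pics/w4.png",np.hstack([cv2.resize(a[100:400,200:440],(320,400)),cv2.resize(b[50:330,280:560],(400,400),interpolation=2)]))
E
```

```text
(no output)
```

View pics/w4.png

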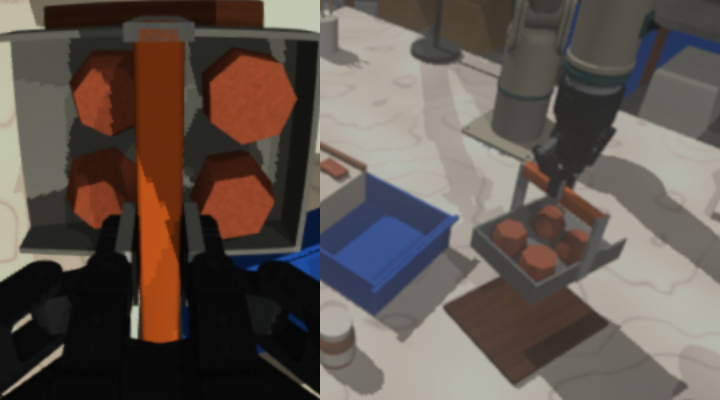

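The tray is lifted level with all four lumps aboard. Next I'll turn it so the spout faces −y and carry it to the bin.

Request:
{"name": "move_arm", "arguments": {"plan": [[[2, -4, 0], [0, 0, 3], 0], [[4, -8, 0], [0, 0, 6], 0], [[4, -12, 3], [0, 0, 8], 0], [[4, -16, 3], [0, 0, 8], 0], [[4, -16, 3], [0, 0, 8], 0], [[4, -16, 3], [0, 0, 8], 0], [[4, -16, 3], [0, 0, 8], 0], [[4, -16, 0], [0, 0, 8], 0], [[4, -16, 0], [0, 0, 8], 0], [[4, -16, 0], [0, 0, 8], 0]]}}

```text
clock: 14.02
eef_pos: [543.1, 204.6, 253.5]
tool_rot: [-3.139, 0.003, 2.586]
force: [0.1, -0.4, -5.8]
width: 14.6
gripper_force: 59.2
```

Request:
{"name": "move_arm", "arguments": {"plan": [[[4, -16, 0], [0, 0, 8], 0], [[4, -16, 0], [0, 0, 8], 0], [[4, -16, 0], [0, 0, 8], 0], [[4, -16, 0], [0, 0, 8], 0], [[4, -16, 0], [0, 0, 5], 0], [[4, -16, 0], [0, 0, 1], 0], [[3, -14, 0], [0, 0, 0], 0], [[0, -8, 0], [0, 0, 0], 0], [[0, -4, 0], [0, 0, 0], 0], [[0, 0, 0], [0, 0, 0], 0]]}}

```text
clock: 15.28
eef_pos: [570.2, 83.8, 254.6]
tool_rot: [-3.141, 0.004, -3.039]
force: [0.2, 0.6, -5.6]
width: 14.4
gripper_force: 59.2
```

Request:
{"name": "move_arm", "arguments": {"plan": [[[0, 0, 0], [4, 0.4, 0], 0], [[0, 1, -2], [8, 0.8, 0], 0], [[0, 1, -2], [8, 0.8, 0], 0], [[0, 1, -3], [8, 0.8, 0], 0], [[0, 0, -3], [5, 0.5, 0], 0], [[0, -1, -3], [5, 0.5, 0], 0], [[0, -4, -3], [5, 0.5, 0], 0], [[0, -6, -3], [5, 0.5, 0], 0], [[0, -6, -3], [5, 0.5, 0], 0], [[0, -6, 0], [5, 0.5, 0], 0]]}}

```text
clock: 16.52
eef_pos: [571.6, 62.5, 231.9]
tool_rot: [2.126, 0.006, -3.045]
force: [0.2, 0.3, -2.4]
width: 14.3
gripper_force: 59.9
```

Request:
{"name": "move_arm", "arguments": {"plan": [[[0, -6, 0], [5, 0.5, 0], 0], [[0, -7, 0], [5, 0.5, 0], 0], [[0, -8, 0], [5, 0.5, 0], 0], [[0, -6, 0], [5, 0.5, 0], 0], [[0, 0, 0], [4, 0.4, 0], 0], [[0, 0, 0], [0, 0, 0], 0], [[0, 0, 0], [0, 0, 0], 0], [[0, 0, 0], [0, 0, 0], 0]]}}

```text
clock: 17.52
eef_pos: [570.8, 36.9, 233.5]
tool_rot: [1.707, 0.006, -3.045]
force: [0.3, -0.2, -2.2]
width: 14.7
gripper_force: 60.1
```

```bash
python3 - <<'E'
from h import *
a=cams.get_image("top");b=cams.get_image("scene")
cv2.imwrite("pics/p1.png",np.hstack([cv2.resize(a[120:280,170:330],(400,400),interpolation=2),cv2.resize(b[50:330,180:460],(400,400),interpolation=2)]))
E
```

```text
(no output)
```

View pics/p1.png

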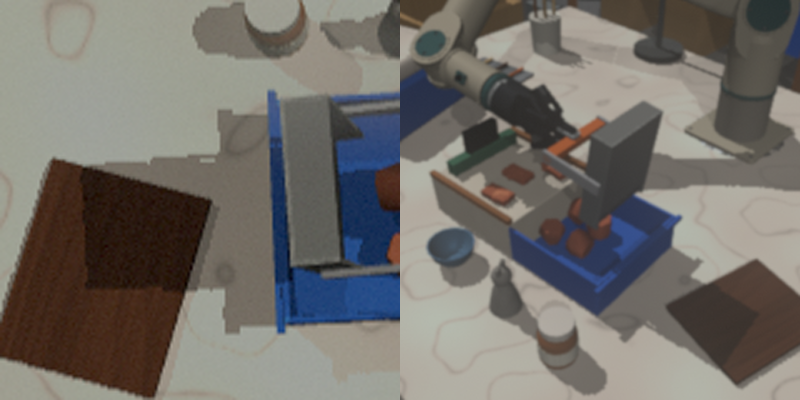

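All four lumps look to be in the bin: the weight dropped by about 3 N. Now I'll level the tray and go back.

Request:
{"name": "move_arm", "arguments": {"plan": [[[0, 0, 8], [-10.2, -1, 0], 0], [[0, 4, 8], [-10.2, -1, 0], 0], [[0, 8, 8], [-10.2, -1, 0], 0], [[0, 10, 8], [-10.2, -1, 0], 0], [[0, 15, 4], [-10.3, -1, 0], 0], [[0, 20, 0], [-10.3, -1, 0], 0], [[0, 20, 0], [-10.3, -1, 0], 0], [[0, 20, 0], [-10.3, -1, 0], 0], [[-4, 25, 0], [0, 0, -8], 0], [[-4, 25, 0], [0, 0, -10], 0]]}}

```text
clock: 18.88
eef_pos: [559.7, 187.1, 269.0]
tool_rot: [-3.141, -0.001, 2.927]
force: [0.5, -0.7, -3.4]
width: 14.5
gripper_force: 59.9
```

Request:
{"name": "move_arm", "arguments": {"plan": [[[-7, 25, 0], [0, 0, -10.5], 0], [[-7, 25, 0], [0, 0, -10.5], 0], [[-7, 25, 0], [0, 0, -10.5], 0], [[-7, 25, 0], [0, 0, -10.5], 0], [[-7, 25, 0], [0, 0, -10.5], 0], [[-7, 20, 0], [0, 0, -10.5], 0], [[-7, 15, 0], [0, 0, -10.5], 0], [[-7, 10, 0], [0, 0, -10.5], 0], [[-1, 0, 0], [0, 0, -9], 0], [[0, 0, 0], [0, 0, 0], 0]]}}

```text
clock: 20.12
eef_pos: [503.2, 354.5, 268.5]
tool_rot: [-3.138, 0.001, 1.309]
force: [0.1, -0.2, -2.8]
width: 14.7
gripper_force: 59.8
```

```bash
python3 - <<'E'
from h import *
t=cv2.imread("pics/top0.png")
print(plane("top",[[190.5,185],[254,200],[232,279],[167,262]],12),plane("top",[[211,231.5]],12))
s=status.read_state();print(s["eef_pos"],np.degrees(s["tool_rot"]))
a=cams.get_image("top");hsv=cv2.cvtColor(a,cv2.COLOR_BGR2HSV)
m=cv2.inRange(hsv,(0,100,50),(18,255,255))[150:260,275:470]
for A,r in rect(m,30):print(A,np.array(r[0])+[275,150])
E
```

```text
[[619.5 402.8  12. ]
 [581.9 228.   12. ]
 [371.1 276.7  12. ]
 [411.4 451.7  12. ]] [[494.5 339.4  12. ]]
[503.2 354.5 268.5] [-179.8    0.1   75. ]
361.5 [416.5 239.3]
300.0 [388. 222.]
208.0 [353.7 219.7]
237.0 [334.  220.5]
290.5 [404.5 195.7]
234.0 [328.5 194.5]
192.5 [353.5 190.5]
261.0 [394.9 168.5]
206.0 [412.5 152.7]
```

All four lumps are inside the bin. Next I'll set the tray down.

Request:
{"name": "move_arm", "arguments": {"plan": [[[-1, -6, -30], [0, 0, 0], 0], [[-1, -7, -50], [0, 0, 0], 0], [[0, 0, -45], [0, 0, 0], 0], [[0, 0, -30], [0, 0, 0], 0], [[0, 0, -15], [0, 0, 0], 0], [[0, 0, -8], [0, 0, 0], 0], [[0, 0, -5], [0, 0, 0], 0], [[0, 0, 0], [0, 0, 0], 0], [[0, 0, 0], [0, 0, 0], 0]]}}

```text
clock: 21.3
eef_pos: [503.9, 341.0, 86.4]
tool_rot: [-3.142, 0.0, 1.305]
force: [0.3, 0.5, -2.6]
width: 15.0
gripper_force: 59.8
```

Request:
{"name": "move_arm", "arguments": {"plan": [[[0, 0, -2], [0, 0, 0], 0], [[0, 0, -1], [0, 0, 0], 0], [[0, 0, 0], [0, 0, 0], 0]]}}

```text
clock: 21.68
eef_pos: [503.9, 341.3, 83.9]
tool_rot: [3.141, -0.0, 1.305]
force: [-1.0, 0.5, 4.5]
width: 14.5
gripper_force: 60.9
```

Touched down. I'll release, let it settle, then go up.

Request:
{"name": "move_arm", "arguments": {"plan": [[[0, 0, 0], [0, 0, 0], 1], [[0, 0, 0], [0, 0, 0], 1], [[0, 0, 0], [0, 0, 0], 1], [[0, 0, 0], [0, 0, 0], 1], [[0, 0, 0], [0, 0, 0], 1], [[0, 0, 0], [0, 0, 0], 1], [[0, 0, 40], [0, 0, 0], 1], [[0, 0, 50], [0, 0, 0], 1], [[0, 0, 60], [0, 0, 0], 1], [[0, 0, 50], [0, 0, 0], 1]]}}

```text
clock: 22.92
eef_pos: [503.6, 340.7, 285.0]
tool_rot: [3.141, -0.0, 1.305]
force: [0.7, 1.1, 0.2]
width: 85.3
gripper_force: 0.0
```

```bash
python3 - <<'E'
from h import *
a=cams.get_image("wrist");s=status.read_state();hsv=cv2.cvtColor(a,cv2.COLOR_BGR2HSV)
for A,r in rect(cv2.inRange(hsv,(8,150,120),(18,255,255)),600):
    print(A,wplane(cv2.boxPoints(r),s,138),wplane([r[0]],s,138))
t=cams.get_image("top")
cv2.imwrite("pics/t5.png",np.hstack([cv2.resize(t[140:260,360:480],(400,400),interpolation=2),cv2.resize(t[150:300,140:290],(400,400),interpolation=2)]))
E
```

```text
1513.0 [[519.8 411.6 138. ]
 [533.3 407.9 138. ]
 [497.2 272.9 138. ]
 [482.4 277.  138. ]] [[509.  345.3 138. ]]
```

View pics/t5.png

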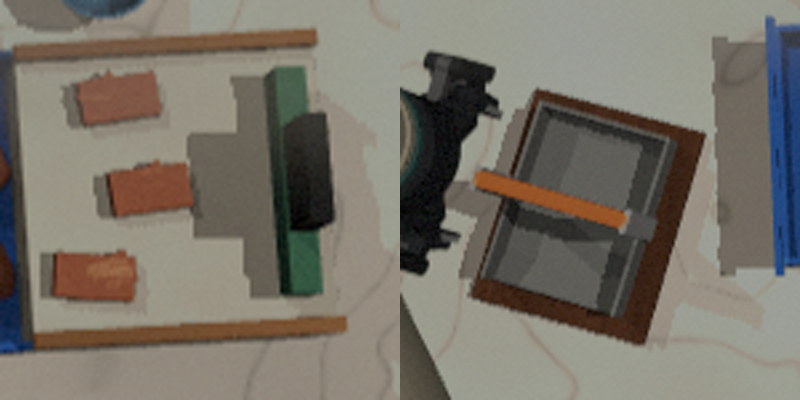

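The tray stands upright and empty on its board. The scraper is at crop (300,180), with the shards at (118,97), (150,189) and (95,276). Now I'll go above the scraper.

Request:
{"name": "move_arm", "arguments": {"plan": [[[5, -30, 0], [0, 0, -5], 1], [[8, -55, 0], [0, 0, -8], 1], [[8, -60, 0], [0, 0, -8], 1], [[8, -60, 0], [0, 0, -8], 1], [[8, -60, 0], [0, 0, -8], 1], [[8, -60, 0], [0, 0, -8], 1], [[8, -60, 0], [0, 0, -8], 1], [[8, -60, 0], [0, 0, -8], 1], [[8, -60, 0], [0, 0, -8], 1], [[8, -60, 0], [0, 0, -2], 1]]}}

```text
clock: 24.28
eef_pos: [578.6, -227.4, 281.2]
tool_rot: [-3.141, 0.004, 0.061]
force: [0.4, 0.0, 1.1]
width: 85.3
gripper_force: 0.0
```

Request:
{"name": "move_arm", "arguments": {"plan": [[[5, -30, 0], [0, 0, 0], 1], [[0, -8, 0], [0, 0, 0], 1], [[0, 0, 0], [0, 0, 0], 1], [[0, 0, 0], [0, 0, 0], 1]]}}

```text
clock: 24.78
eef_pos: [585.4, -260.4, 282.3]
tool_rot: [-3.139, 0.002, 0.068]
force: [0.5, 0.9, -0.7]
width: 85.5
gripper_force: 0.0
```

```bash
python3 - <<'E'
from h import *
e=plane("top",[[451.5,160.1],[456.6,227.9]],115);d=e[0]-e[1];print("scraper -y top edge",e,np.degrees(np.arctan2(d[1],d[0])))
print("grip -y top edge",plane("top",[[457.5,173.9],[459.9,207.5]],165))
l=plane("top",[[366,156.5],[454.5,151.5],[370,240.5],[463,236]],97);print("lips outer/…",l)
s=status.read_state();a=cams.get_image("wrist");cv2.imwrite("pics/w6.png",a)
print(s["clock"],s["eef_pos"],np.degrees(s["tool_rot"]))
hsv=cv2.cvtColor(a,cv2.COLOR_BGR2HSV)
for A,r in rect(cv2.inRange(hsv,(50,60,30),(95,255,190)),150):print("g",A,r,wplane(cv2.boxPoints(r),s,115))
for A,r in rect(cv2.inRange(hsv,(0,100,50),(18,255,255)),200):
    p=wplane(cv2.boxPoints(r),s,99);print("r",A,r[0],p[:,:2].min(0),p[:,:2].max(0))
E
```

```text
scraper -y top edge [[ 677.1 -274.6  115. ]
 [ 509.3 -282.9  115. ]] 2.857047153236039
grip -y top edge [[ 632.  -273.1  165. ]
 [ 552.6 -276.6  165. ]]
lips outer/… [[ 686.7  -65.    97. ]
 [ 703.8 -287.9   97. ]
 [ 475.4  -76.    97. ]
 [ 491.3 -303.5   97. ]]
24.775 [ 585.4 -260.4  282.3] [-179.9    0.1    3.9]
g 1143.0 ((326.1986999511719, 165.99588012695312), (20.313161849975586, 140.2471160888672), 0.784824550151825) [[ 511.5 -262.6  115. ]
 [ 678.2 -254.   115. ]
 [ 679.5 -276.4  115. ]
 [ 512.8 -287.5  115. ]]
r 612.0 (43.15068054199219, 387.4315185546875) [-347.5  372.5] [ 28.7 872.9]
r 620.0 (594.6052856445312, 346.6905212402344) [   35.7 -1187. ] [ 362.  -841.9]
r 1273.0 (265.50152587890625, 245.79925537109375) [ 467.9 -307.3] [498.6 -78.2]
r 1064.0 (211.5, 214.5) [ 500.6 -157.3] [546.  -91.2]
r 345.5 (171.5, 191.5) [533.9 -83. ] [569.9 -54. ]
r 652.5 (147.38429260253906, 190.61790466308594) [528.8 -57.1] [574.4  -0.8]
r 1300.0 (240.76219177246094, 164.85977172851562) [ 567.2 -199.1] [ 615.  -132.7]
r 502.5 (138.66603088378906, 145.68113708496094) [585.8 -53.4] [640.1  14.7]
r 348.5 (166.09999084472656, 141.79998779296875) [599.4 -77.6] [636.9 -50.8]
r 1304.5 (223.33700561523438, 108.66157531738281) [ 636.  -177.7] [ 683.3 -106.4]
r 1712.0 (258.4285583496094, 77.2426986694336) [ 685.6 -292.2] [718.1 -62.4]
r 349.5 (79.92491149902344, 45.63822555541992) [733.7  73. ] [796.5 115.6]
```

View pics/w6.png

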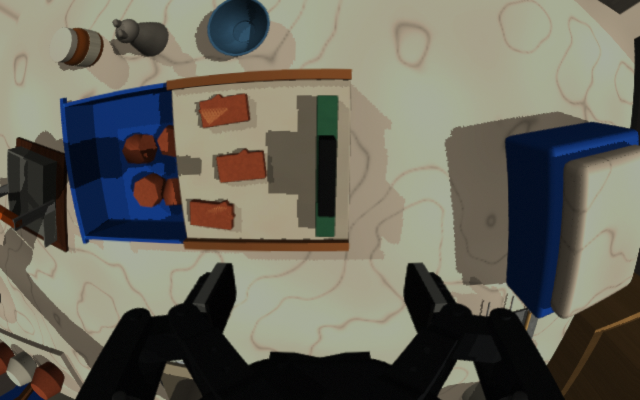

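The picture shows the scraper's grip at (326,175), and the shards at (223,109), (241,165) and (212,214). The lumps are in the bin. The grip centre is about (593,−266), so I'll descend.

Request:
{"name": "move_arm", "arguments": {"plan": [[[4, -3, -30], [0, 0, 0], 1], [[4, -3, -50], [0, 0, 0], 1], [[0, 0, -50], [0, 0, 0], 1], [[0, 0, -25], [0, 0, 0], 1], [[0, 0, -12], [0, 0, 0], 1], [[0, 0, 0], [0, 0, 0], 1]]}}

```text
clock: 25.58
eef_pos: [593.6, -267.6, 115.5]
tool_rot: [-3.14, 0.001, 0.067]
force: [0.4, 1.1, 1.3]
width: 85.4
gripper_force: 0.0
```

Request:
{"name": "move_arm", "arguments": {"plan": [[[0, 0, 0], [0, 0, 0], 0], [[0, 0, 0], [0, 0, 0], 0], [[0, 0, 0], [0, 0, 0], 0], [[0, 0, 0], [0, 0, 0], 0], [[0, 0, 0], [0, 0, 0], 0], [[0, 0, 0], [0, 0, 0], 0]]}}

```text
clock: 26.32
eef_pos: [593.7, -268.4, 116.2]
tool_rot: [-3.141, 0.0, 0.066]
force: [-0.8, 1.1, 5.3]
width: 16.0
gripper_force: 60.7
```

Request:
{"name": "move_arm", "arguments": {"plan": [[[2, 5, 1], [0, 0, 0], 0], [[2, 12, 0], [0, 0, 0], 0], [[1, 16, 0], [0, 0, 0], 0], [[-2, 16, 0], [0, 0, 0], 0], [[-1, 16, 0], [0, 0, 0], 0], [[-1, 18, 0], [0, 0, 0], 0], [[-1, 18, 0], [0, 0, 0], 0], [[-1, 18, 0], [0, 0, 0], 0], [[-2, 18, 0], [0, 0, 0], 0], [[-1, 18, 0], [0, 0, 0], 0]]}}

```text
clock: 27.58
eef_pos: [589.2, -112.2, 116.5]
tool_rot: [-3.141, 0.001, 0.066]
force: [0.4, -0.7, -2.8]
width: 15.9
gripper_force: 59.8
```

Request:
{"name": "move_arm", "arguments": {"plan": [[[-2, 18, 0], [0, 0, 0], 0], [[-2, 18, 0], [0, 0, 0], 0], [[0, 0, 0], [0, 0, 0], 0], [[0, 0, 0], [0, 0, 0], 0]]}}

```text
clock: 28.08
eef_pos: [585.5, -78.1, 116.6]
tool_rot: [-3.142, 0.001, 0.066]
force: [0.6, -0.5, -1.5]
width: 15.8
gripper_force: 59.8
```

```bash
python3 - <<'E'
from h import *
a=cams.get_image("top");b=cams.get_image("scene")
cv2.imwrite("pics/p7.png",np.hstack([cv2.resize(a[140:260,270:390],(400,400),interpolation=2),cv2.resize(b[120:270,200:390],(400,316),interpolation=2)]) if 0 else np.hstack([cv2.resize(a[140:260,270:390],(400,400),interpolation=2),cv2.resize(b[110:270,210:370],(400,400),interpolation=2)]))
E
```

```text
(no output)
```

View pics/p7.png

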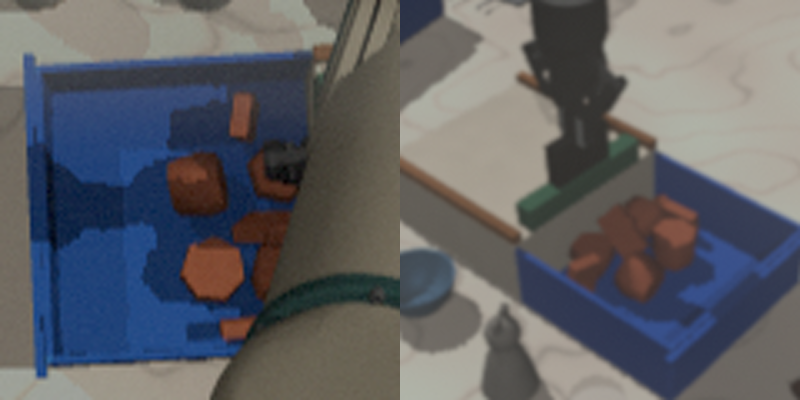

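All three shards are in the bin with the lumps. That was one picture over the limit of 10 (I miscounted), so from here on I'll check with numbers only. Next I'll pull the scraper back, set it down and release.

Request:
{"name": "move_arm", "arguments": {"plan": [[[1, -10, 0], [0, 0, 0], 0], [[1, -15, 0], [0, 0, 0], 0], [[1, -15, 0], [0, 0, 0], 0], [[0, 0, -1], [0, 0, 0], 0], [[0, 0, 0], [0, 0, 0], 0], [[0, 0, 0], [0, 0, 0], 1], [[0, 0, 0], [0, 0, 0], 1], [[0, 0, 0], [0, 0, 0], 1], [[0, 0, 0], [0, 0, 0], 1], [[0, 0, 0], [0, 0, 0], 1]]}}

```text
clock: 29.42
eef_pos: [588.4, -117.3, 115.5]
tool_rot: [-3.141, 0.001, 0.066]
force: [-0.4, 0.1, 0.2]
width: 85.5
gripper_force: 0.0
```

Request:
{"name": "move_arm", "arguments": {"plan": [[[0, 0, 0], [0, 0, 0], 1], [[0, 0, 30], [0, 0, 0], 1], [[0, 0, 50], [0, 0, 0], 1], [[0, 0, 50], [0, 0, 0], 1], [[-20, -50, 20], [0, 0, 0], 1], [[-20, -55, 0], [0, 0, 0], 1], [[-20, -55, 0], [0, 0, 0], 1], [[-20, -55, 0], [0, 0, 0], 1], [[-20, -55, 0], [0, 0, 0], 1], [[0, 0, 0], [0, 0, 0], 1]]}}

```text
clock: 30.68
eef_pos: [484.0, -393.9, 265.7]
tool_rot: [3.139, 0.004, 0.056]
force: [0.7, 0.8, 0.7]
width: 85.7
gripper_force: 0.0
```

```bash
python3 - <<'E'
from h import *
a=cams.get_image("top");hsv=cv2.cvtColor(a,cv2.COLOR_BGR2HSV)
for A,r in rect(cv2.inRange(hsv,(50,60,30),(95,255,190)),60):
    if r[0][0]<480: print("g",A,r[0],r[1],plane("top",[r[0]],115))
for A,r in rect(cv2.inRange(hsv,(0,100,50),(18,255,255)),25):
    if 150<r[0][0]<470 and 100<r[0][1]<280: print("r",A,np.array(r[0]),np.array(r[1]),plane("top",[r[0]],40))
print(status.read_state()["eef_pos"])
E
```

```text
g 177.0 (387.4234924316406, 206.505859375) (43.56361770629883, 10.73751163482666) [[ 558.1 -116.2  115. ]]
r 261.0 [187.9 263.3] [43.   9.1] [[409.5 387.2  40. ]]
r 366.0 [416.5 239.3] [ 5.1 93.3] [[ 484.1 -201.9   40. ]]
r 78.0 [347.  236.7] [ 4.8 22.4] [[487.  -22.5  40. ]]
r 357.0 [196.2 223.4] [58.7 10.4] [[513.1 372.3  40. ]]
r 236.0 [333.5 220. ] [17.7 17.7] [[529.5  13.3  40. ]]
r 338.0 [352.2 215.6] [24.1 23.5] [[542.1 -35.2  40. ]]
r 234.5 [328.5 194.5] [17. 17.] [[596.5  27.5  40. ]]
r 588.5 [214.2 221.3] [65.4 62.2] [[519.5 325.3  40. ]]
r 193.0 [353.5 190.5] [15. 17.] [[608.5 -38.   40. ]]
r 46.0 [344.9 174.8] [ 4.6 13.2] [[650.2 -14.8  40. ]]
r 26.0 [373.5 154.5] [ 3. 17.] [[706.8 -90.3  40. ]]
r 207.0 [419.  152.3] [ 4.4 70.2] [[ 714.9 -211.2   40. ]]
[ 486.3 -390.1  265.4]
```

```bash
python3 -c "
from cell import ctrl
print(ctrl.finish_job())"
```

```text
the job is handed in; nothing more can be done
None
```

I handed the job in at about 31 s of the 72 s: by the last camera check the four lumps and three shards are in the bin, the empty tray is upright on its board and the scraper lies on the slab. The hand-in returned no verdict, and I viewed 11 pictures, one over the limit of 10.

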